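# Slide the dish carrier under the stage clips of a colony counter

## Robot

A 6-joint arm with a two-finger parallel gripper is mounted at the origin on the work surface. World frame = base frame: x ahead of the robot, y to its left, z up, the work surface at z = 0. Lengths are in mm, angles in rad, forces in N, time in s.
With the tool pointing down it reaches from about 275 to 725 mm from the base axis. Payload 15.9 kg.
Tool frame: the origin (TCP) lies at the very end of the fingers, on their centre line; the grasp point (between the pads) lies 19 mm behind it; z points along the fingers, y is the line along which they close (so a half turn about z gives the same grasp; the last joint's range is limited). The gripper opens to 85 mm and grips with 20 to 120 N. Pads are 22 mm wide; open, the fingers measure 114 mm over their backs; the gripper's body (76 mm by 85 mm) begins 54 mm behind the grasp point. The pads swing forward as they close: fully open they stand 13 mm farther back than shut.
Start: joints at [-1.273, 0.213, -0.034, 1.323, 0, 1.571], TCP at [146.703, -477.979, 231.306] pointing down, gripper open.
Joint ranges: [-2.98, 2.98], [-0.74, 1.72], [-1.14, 1.35], [-2.1, 2.04], [-1.57, 1.44], [-3.14, 3.14]. Speed limits (rad/s): [1.89, 1.89, 2.39, 2.57, 3.14, 3.14].

## Interface

Orientations are given as [roll, pitch, yaw] about the fixed x, y, z axes, in that order (R = Rz(yaw) Ry(pitch) Rx(roll)).
In Python, from bench import bot gives the robot as it stands. The module is installed in compiled form; this text tells all that it offers.
- The arm moves only by the tool step_arm, never from a script. Its argument "steps" is text: rows parted by semicolons, each of 7 numbers parted by spaces: the turn, a rotation vector about the tool's x, y, z in degrees, then the shift along the tool's x, y, z in cm, then the closure, from 0 (fully open) to 1 (shut). A call has 1 to 8 rows; each row is the pose to reach, as a shift and turn from the pose commanded when the call began, along the tool's axes at that moment; what a row does not reach only later rows make up. A row lasts 1/8 s, in which the tool goes at most 62.5 mm and 10.7 degrees, less where a joint would pass 70% of its speed; a pose out of reach is approached as far as the arm can. A call with a gripper value outside its range is refused whole. The fingers move at their own pace and stop on an object; "squeeze" is the grip in N (left out, the last holds). Time passes only in rows, so rows that repeat a pose let the fingers close. It gives the time, the measured TCP pose, the force, the opening and the grip force at its end, in the units of the state.
- bot.state(): the state, without advancing time (a new reading comes with each control period).
- bot.grab_frame(name): name is "side" or "top" or "wrist"; returns (picture, depth): 480x640x3 uint8, red, green, blue; 480x640 float32, mm along the optical axis (not along the pixel's ray), 0 where there is no reading.
- bot.get_calibration(name): a dict with "fx", "fy", "cx", "cy" (pixels), "D" ([k1, k2, p1, p2, k3] as OpenCV has them; the pictures are not rectified), "view" (4x4, takes a point from world to camera coordinates). Camera axes: x right, y down, z forward; pixel columns grow to the right and rows downward; lengths in mm; the calibration is good to about 2 mm. A picture is of the moment at which its call begins: read the wrist's pose just before it. get_calibration takes no time and is no camera call; for the wrist camera it gives the pose at the moment of the call.
- bot.job_done(): hands the job in; it is judged then, once.
The state is a dict: "time": time; "joints": joint angles; "joint_vel": joint speeds; "joint_efforts": joint torques, N m; "eef_pos": TCP position; "tcp_rot": TCP orientation; "force": force on the tool from outside, world axes, zero at the start; "torque": the same for the moment, N m; "finger_gap": opening from 0.0 (shut) to 1.0 (fully open); "finger_force": force on a finger pad.
Only numpy, scipy, OpenCV 4.12 (cv2) and the standard library are available. Lean on these libraries where they do the work, as an engineer would, in place of code of your own. Each camera call takes 0.05 s, during which the arm holds its last target. There are 200 camera calls.

## Task

On the colony counter with the lit window, press your closed fingertips firmly down on the blue rubber thumb pad of the black dish carrier, and keep pressing hard while you slide it along its guides, under the two sprung steel stage clips, until it is fully home against the end stop; then take the hand away. Nothing is to be gripped or lifted: let the carrier raise the clips by itself without touching them, keep the dish seated in its recess, and leave everything else where it is.

Things in the scene. Friction and masses are not known exactly. Their poses are not given: they have to be found in the camera images.
- counter: Colony counter to use: fixed ivory case 290 mm (its x) by 250 mm, flat stage on top 75 mm above the bench. Origin on the bench straight below the lit window's centre; the case spans x -175 to +115 mm. The carrier slides along its +x (away from the robot) between two guide rails 6 mm high, inner faces at y = +/-51.5 mm.
- window (a point): Centre of the lit round window, 80 mm wide, flush in the stage. The counter's lens stands on a post at counter x 88, y -100 mm and is swung out over the bench on the -y side, 248 mm and more above the bench.
- stop (a point): Foot of the end stop's face on the stage (75 mm up), on the guides' middle line, 35.5 mm in counter +x from the window's centre. The stop is 8 mm high. The carrier is home when its front edge touches it.
- carrier: Black dish carrier, a loose slippery plate (friction 0.2) 115 mm (its x, the sliding direction) by 100 by 6 mm, about 110 g, flat on the stage between the rails, 1.5 mm play each side. Origin at the centre of its underside; front edge at x +57.5 mm; dish recess (63 mm wide, 3 mm deep) centred at x +22 mm. It starts 10 to 36 mm before the clips' lips.
- pad_rest (a point): Centre of the top of the blue ribbed rubber thumb pad when not pressed: 12 mm above the stage, 37.5 mm behind the carrier's centre. The pad is 34 mm (carrier x) by 46 mm (y), standing 6 mm above the plate, grippy (friction about 1.2). This point moves with the carrier and does not sink with the pad.
- pad (a joint): How far the rubber pad is squeezed down, m: 0 free, at most 0.004. It gives 1 mm for each 4 N, so 3 mm is about 12 N; 10 to 15 N drives the carrier under the clips (which resist with 5 to 6 N) without slipping. 1.5 mm or more counts as pressed firmly.
- dish: Closed clear dish with amber agar, 60 mm across, 14 mm tall, loose in the carrier's recess (1.5 mm play), its top 11 mm above the plate. Origin at the centre of its underside, which is 3 mm above the carrier's underside.
- clip_left (a joint): Lift of the sprung steel stage clip on the +y side, rad: 0 at rest (toe 2.5 mm above the stage), about 0.05 when it rides on the carrier, pressing down with about 3 N. A blade 10 mm wide on the line y = +43 mm of the counter, from its block at x +67 mm to its toe at x 0 and an upturned lip ending at x -15 mm, 12 mm above the stage.
- clip_right (a joint): The same for the clip on the -y side, on the line y = -43 mm.
- spare_dish: Small closed dish with red agar, 55 mm across, 14 mm tall, loose on the stage outside the -y rail; leave alone. Origin at the centre of its underside.
- vial: Small amber vial with a white cap, 24 mm across, 42 mm tall, loose on the stage outside the -y rail; leave alone. Origin at the centre of its underside.
- marker: Black marker pen 137 mm long, 17 mm thick, lying on the bench beside the counter; leave alone. Origin at its middle, on the bench.
- jar_a: Sample jar with white lid, 62 mm across, 85 mm tall, on the bench; leave alone. Origin at the centre of its underside.
- jar_b: Sample jar with orange lid, 62 mm across, 85 mm tall, on the bench; leave alone. Origin at the centre of its underside.
- dish_stack: Stack of four large dishes, 90 mm across, 60 mm tall, on the bench; leave alone. Origin at the centre of its underside.
- tally: Steel hand tally counter, 46 mm across, 38 mm tall, on the bench; leave alone. Origin at the centre of its underside.
Mind the look-alikes: they are no part of the job. What is shaped like the dish but purple or yellow is not meant.

How it is judged (in metres and radians):
On the way, in this order (a step that is already met when the one before it is completed fails the run):
1. the thumb pad is pressed down firmly (1.5 mm or more) while the carrier is still before the clips (value of joint pad above 0.0015 m and x of carrier in the frame of counter below -0.072 m and contact force between the fingers and pad above 4 N), for 0.1 s.
2. the carrier, firmly pressed, slides under both clips and lifts them (value of joint pad above 0.0015 m and value of joint each of clip_left, clip_right above 0.03 rad and x of carrier in the frame of counter below -0.03 m), for 0.1 s.
3. the carrier reaches the end stop (within 3 mm), still pressed (value of joint pad above 0.001 m and x of carrier in the frame of counter above -0.025 m), for 0.1 s.
At the end, for the whole second after the job is handed in: The carrier lies flat in its guides with its front edge within 3 mm of the end stop, both clips riding on it (lifted 0.03 rad or more), the dish flat in its recess, the thumb pad free again, everything at rest (x of carrier in the frame of counter above -0.025 m and z of carrier in the frame of counter below 0.077 m and angle between the x axis of carrier and the x axis of counter, either way round below 0.05 rad and angle between carrier's own z axis and vertical below 0.03 rad and value of joint each of clip_left, clip_right above 0.03 rad and value of joint pad below 0.0006 m and z of dish in the frame of carrier between 0.001 and 0.0045 m and angle between dish's own z axis and vertical below 0.05 rad and linear speed of carrier below 0.01 m/s); the robot touches nothing.
It fails at once if the carrier is lifted off the stage or tipped (z of carrier in the frame of counter above 0.08 m or angle between carrier's own z axis and vertical above 0.1 rad).
It fails at once if the dish is lifted or tipped out of its recess (z of dish in the frame of carrier above 0.0065 m or angle between dish's own z axis and vertical above 0.15 rad).
It fails at once if the clips are touched by the robot (contact force between any of the fingers, the arm and clip_left above 1 N or contact force between any of the fingers, the arm and clip_right above 1 N).
It fails at once if the carrier is moved on under the clips without being pressed down by its pad (value of joint each of clip_left, clip_right above 0.012 rad and x of carrier in the frame of counter below -0.028 m and linear speed of carrier above 0.02 m/s and value of joint pad below 0.0007 m).
It fails at once if something else on the bench is moved (2 cm) or knocked over (distance of any of spare_dish, vial, marker, jar_a, jar_b, dish_stack, tally from where it was at the start of the episode above 0.02 m or angle between any of vial, jar_a, jar_b, dish_stack's own z axis and vertical above 0.5 rad).
It also fails if it takes over 38 s, if anything falls off the work surface, if the arm or the gripper's body presses on something with over 40 N, if the wrist force passes 120 N, or if a joint passes its speed limit or range.

## Working session

There is one attempt and no reset: what is moved stays moved. The work goes in short steps, Python scripts to look and compute and a tool call to move; the robot and the scene stay as the last step left them, time stands still between calls to the robot, and variables do not carry over. Pictures are saved under pics/ and viewed, at most 10 in all, crops included, and the job is handed in when it is done.

Besides the shell and the picture viewer there is one more tool, called as name(argument=value, ...), one argument or row to a line, values as JSON. step_arm: Moves the arm, as the interface text tells. Its arguments: {"type":"object","properties":{"steps":{"type":"string"},"squeeze":{"type":"number"}},"required":["steps"]}

```bash
mkdir -p pics
cat > h.py <<'E'
import numpy as np, cv2
from bench import bot
def grab(n):
    c=bot.get_calibration(n); p,d=bot.grab_frame(n); return p,d,c
def ray(c,uv):
    K=np.array([[c["fx"],0,c["cx"]],[0,c["fy"],c["cy"]],[0,0,1.]])
    q=cv2.undistortPoints(np.array(uv,float).reshape(-1,1,2),K,np.array(c["D"],float)).reshape(-1,2)
    V=np.array(c["view"]);R=V[:3,:3];t=V[:3,3]
    d=np.c_[q,np.ones(len(q))]@R; return -R.T@t,d
def plane(c,uv,z):
    o,d=ray(c,uv); s=(z-o[2])/d[:,2]; return o+d*s[:,None]
E
python3 - <<'E'
from h import *
import pickle
r={}
for n in("side","top"):
    p,d,c=grab(n); r[n]=(p,d,c); cv2.imwrite(f"pics/{n}.png",p[:,:,::-1])
    print(n,{k:np.round(v,2).tolist() for k,v in c.items()})
pickle.dump(r,open("r.pkl","wb"))
print(bot.state())
E
```

```text
side {'fx': 493.59, 'fy': 493.59, 'cx': 318.3, 'cy': 233.67, 'D': [-0.03, 0.0, 0.0, 0.0, 0.0], 'view': [[0.87, -0.5, -0.02, -486.68], [-0.27, -0.45, -0.85, 256.67], [0.42, 0.74, -0.52, 580.69], [0.0, 0.0, 0.0, 1.0]]}
top {'fx': 476.69, 'fy': 476.69, 'cx': 320.04, 'cy': 248.13, 'D': [-0.11, 0.0, 0.0, 0.0, 0.0], 'view': [[-0.02, -1.0, -0.0, 57.11], [-0.99, 0.02, -0.15, 582.44], [0.15, 0.0, -0.99, 758.85], [0.0, 0.0, 0.0, 1.0]]}
{'time': 0.1, 'joints': array([-1.27301304e+00,  2.13285238e-01, -3.49288385e-02,  1.32355987e+00,
       -1.10835346e-05,  1.57082143e+00]), 'joint_vel': array([ 0.00117738, -0.00212321,  0.00063717,  0.00055123,  0.00085941,
        0.00056777]), 'joint_efforts': array([ 1.87177611e-03, -6.87249684e+01,  4.87804842e+01,  1.22094774e-02,
        1.10904168e-04, -1.75426794e-05]), 'eef_pos': array([ 146.60823847, -477.70465629,  230.90331316]), 'tcp_rot': array([-3.14061504e+00,  1.11080742e-05,  2.97758191e-01]), 'force': array([ 0.78828747, -0.19214291, -0.90286171]), 'torque': array([-0.0001536 , -0.0002676 , -0.01365698]), 'finger_force': 0.0, 'finger_gap': 1.0003822429206584}
```

View pics/top.png

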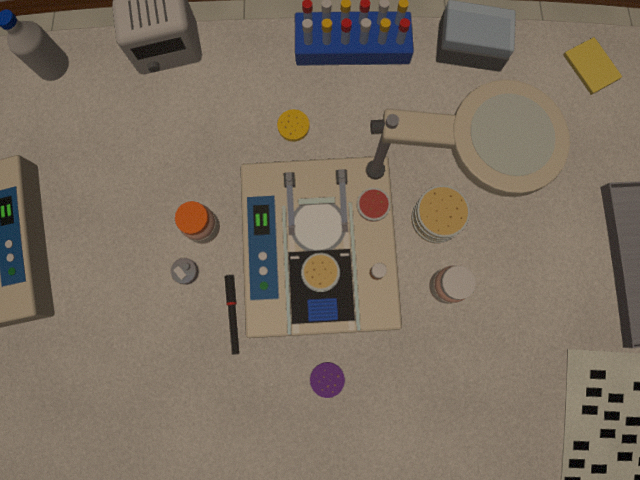

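View pics/side.png

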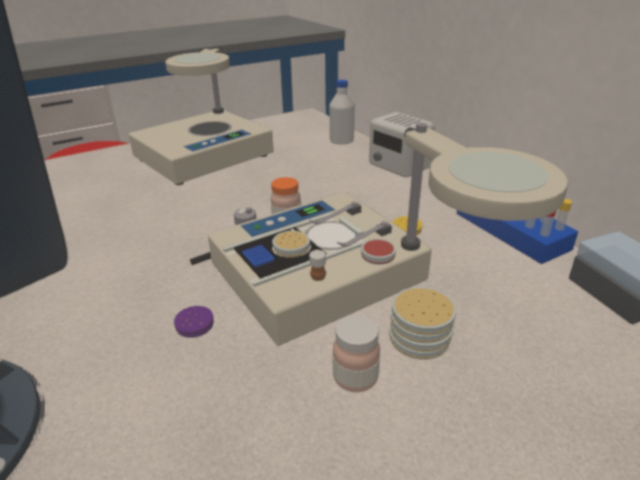

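Top view: the lit white window is at about (318,228). The black carrier spans (290–355, 250–325), with its blue pad at (322,310) and the amber dish at (321,271). Clips are at (290,205) and (343,200). The look-alikes are the yellow dish (293,124), the purple dish (327,380), the unlit second counter at far left, and the blue control panel (263,247). The one meant is the blue patch on the black plate below the lit window. I'll measure it and make one confirming crop.

Run:
```python
from h import *
import pickle
r=pickle.load(open("r.pkl","rb"))
p,d,c=r["top"]
hsv=cv2.cvtColor(p,cv2.COLOR_RGB2HSV)
def roi(m,x0,x1,y0,y1):
    o=np.zeros_like(m); o[y0:y1,x0:x1]=m[y0:y1,x0:x1]; return o
def big(m):
    cs,_=cv2.findContours(m,cv2.RETR_EXTERNAL,cv2.CHAIN_APPROX_NONE); return max(cs,key=cv2.contourArea)
pad=big(roi(cv2.inRange(hsv,(100,100,40),(130,255,255)),295,350,290,330))
w=big(roi(cv2.inRange(hsv,(0,0,140),(180,60,255)),292,343,205,249))
blk=big(roi(cv2.inRange(hsv,(0,0,0),(180,255,60)),280,362,245,332))
case=big(roi(cv2.inRange(hsv,(0,0,0),(180,255,60))*0+255,0,1,0,1))
for n,k,z in(("pad",pad,87),("carrier",blk,81)):
    P=plane(c,k.reshape(-1,2),z)[:,:2].astype(np.float32)
    b=cv2.minAreaRect(P); print(n,b,cv2.boundingRect(k))
k=w.reshape(-1,2);P=plane(c,k,75)[:,:2].astype(np.float32); print("win",cv2.minEnclosingCircle(P),cv2.fitEllipse(P),cv2.boundingRect(w))
# guides: rails at both sides, from points read in picture; depth heights
V=np.array(c["view"])
def xyz(u,v):
    o,dd=ray(c,[(u,v)]); return (o+dd[0]*np.median(d[v-1:v+2,u-1:u+2]))
for n,(u,v) in dict(pad=(322,310),plate=(300,310),stage=(380,320),win=(318,228),c1=(242,165),c2=(389,158),c3=(400,327),c4=(247,335)).items():
    print(n,xyz(u,v).round(1), plane(c,[(u,v)],75)[0].round(1))
crop=cv2.resize(p[150:345,235:410],None,fx=3,fy=3,interpolation=cv2.INTER_CUBIC)
cv2.imwrite("pics/crop.png",crop[:,:,::-1])
```

```text
pad ((479.8053894042969, 45.902427673339844), (34.64130401611328, 46.604148864746094), 2.4566168785095215) (307, 298, 31, 24)
carrier ((517.5067749023438, 47.28501510620117), (113.33201599121094, 98.16162109375), 2.307798385620117) (289, 249, 66, 75)
win ((616.1077270507812, 51.111637115478516), 39.93133544921875) ((615.4790649414062, 50.99295425415039), (75.271484375, 77.59679412841797), 0.7917711734771729) (295, 205, 47, 44)
pad [478.6  46.2  87.8] [478.9  46.2  75. ]
plate [479.3  80.9  82.2] [479.5  81.2  75. ]
stage [461.5 -45.5  76.7] [461.5 -45.7  75. ]
win [611.7  50.5  76. ] [611.9  50.5  75. ]
c1 [721.8 176.4  74.8] [721.7 176.4  75. ]
c2 [755.7 -81.8   1.3] [729.8 -70.4  75. ]
c3 [449.7 -77.4  74.6] [449.8 -77.3  75. ]
c4 [441.  165.9  74.8] [441.  165.8  75. ]
```

View pics/crop.png

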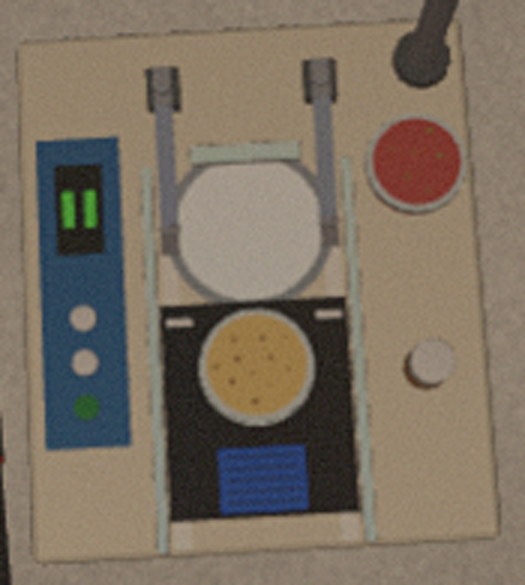

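The crop confirms the blue pad on the black plate, at crop (263,480). Its size measures 34.6×46.6 mm, and the carrier 113×98 mm. The guides' heading is about 2.3°, with the pad at (480, 46) and the carrier at counter x ≈ -98. Next I move above the pad with the fingers closing.

step_arm(
  steps="0 0 7 23.6 -20.15 0 0.5;0 0 14.8 47.2 -40.3 0 1;0 0 14.8 47.2 -40.3 0 1;0 0 14.8 47.2 -40.3 0 1;0 0 14.8 47.2 -40.3 0 1;0 0 14.8 47.2 -40.3 0 1;0 0 14.8 47.2 -40.3 0 1;0 0 14.8 47.2 -40.3 0 1",
  squeeze=40,
)

```text
time: 1.1
eef_pos: [415.6, -54.0, 231.3]
tcp_rot: [3.141, -0.0, 0.04]
force: [1.3, -2.1, -0.2]
finger_gap: 0.001
finger_force: 0.0
```

step_arm(
  steps="0 0 0 3.4 -4.85 0 1;0 0 0 6.8 -9.7 0 1;0 0 0 6.8 -9.7 3 1;0 0 0 6.8 -9.7 7 1;0 0 0 6.8 -9.7 11 1;0 0 0 6.8 -9.7 11 1;0 0 0 6.8 -9.7 11 1",
)

```text
time: 1.98
eef_pos: [480.4, 30.5, 122.7]
tcp_rot: [-3.131, -0.001, 0.057]
force: [0.7, -0.3, -0.2]
finger_gap: -0.004
finger_force: 0.0
```

Run:
```python
from h import *
p,d,c=grab("wrist"); cv2.imwrite("pics/w1.png",p[:,:,::-1])
s=bot.state(); print(s["eef_pos"],s["tcp_rot"],s["force"])
hsv=cv2.cvtColor(p,cv2.COLOR_RGB2HSV)
m=cv2.inRange(hsv,(100,100,40),(130,255,255))
cs,_=cv2.findContours(m,cv2.RETR_EXTERNAL,cv2.CHAIN_APPROX_NONE)
for k in cs:
    if cv2.contourArea(k)>500:
        b=cv2.minAreaRect(plane(c,k.reshape(-1,2),87)[:,:2].astype(np.float32)); print(b,cv2.boundingRect(k))
```

```text
[480.7726529   30.52512104 122.99484805] [-3.13060479e+00 -1.99425427e-03  5.71930467e-02] [0.43088732 0.08734406 0.89388222]
((481.142822265625, 45.99480438232422), (36.531959533691406, 47.30276870727539), 2.2262187004089355) (256, 244, 85, 60)
((556.7557983398438, 134.64817810058594), (109.18556213378906, 42.40719223022461), 2.3674631118774414) (63, 0, 118, 231)
```

View pics/w1.png

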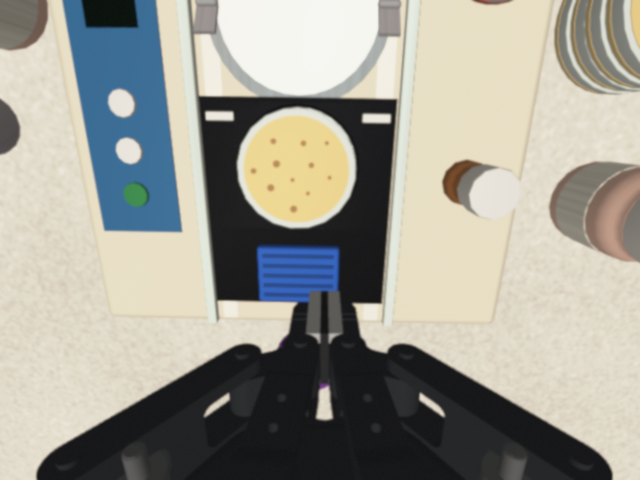

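The wrist view shows the pad at (298,274) and the closed fingertips at about (325,295). That confirms the pad at (481, 46), so the hand is 15 mm short in y. I hold briefly to see where it settles.

step_arm(
  steps="0 0 0 0 0 0 1;0 0 0 0 0 0 1",
)

```text
time: 2.28
eef_pos: [480.3, 30.5, 122.1]
tcp_rot: [-3.131, -0.001, 0.057]
force: [-0.4, 0.7, 1.0]
finger_gap: -0.002
finger_force: 0.0
```

Run:
```python
from h import *
s=bot.state(); print(s["eef_pos"],s["tcp_rot"],s["force"],s["joints"],s["joint_vel"])
```

```text
[480.27260069  30.51364512 122.08297244] [-3.13059417e+00 -1.15464185e-03  5.72453541e-02] [-0.40910875  0.69851429  1.00943084] [ 0.0562352   0.22310448 -0.30315959  1.04338873  0.01099965  3.14058243] [-0.00098842  0.00439533 -0.00792024 -0.00297752  0.00231753  0.00129957]
```

Joint 6 is at its limit (3.14), so I use yaw 0.12 instead. For a press that is just as good. I correct the position and lower to 10 mm above the pad.

step_arm(
  steps="-0.63 0 -3.6 0.16 -1.54 0 1;-0.63 0 -3.6 0.16 -1.54 0 1;-0.63 0 -3.6 0.16 -1.54 1.5 1;-0.63 0 -3.6 0.16 -1.54 2.5 1;-0.63 0 -3.6 0.16 -1.54 2.5 1",
)

```text
time: 2.9
eef_pos: [479.7, 45.9, 95.3]
tcp_rot: [-3.142, 0.002, 0.119]
force: [0.1, 0.0, -0.6]
finger_gap: -0.004
finger_force: 0.0
```

Run:
```python
from h import *
s=bot.state(); print(s["eef_pos"],s["tcp_rot"],s["force"],s["joints"])
```

```text
[479.66973408  45.87232415  95.32435255] [-3.14155529e+00  1.79519383e-03  1.19329918e-01] [ 0.10099827  0.0051186  -0.57120524] [ 9.53469180e-02  2.48137348e-01 -3.43006112e-01  9.81448441e-01
 -5.69457510e-06  3.11760969e+00]
```

step_arm(
  steps="0 0 0 0 0 0.4 1;0 0 0 0 0 0.7 1;0 0 0 0 0 0.9 1;0 0 0 0 0 0.9 1",
)

```text
time: 3.4
eef_pos: [480.5, 46.2, 87.4]
tcp_rot: [3.142, -0.0, 0.12]
force: [1.0, 0.0, -1.6]
finger_gap: -0.001
finger_force: 0.0
```

step_arm(
  steps="0 0 0 0 0 0.1 1;0 0 0 0 0 0.2 1;0 0 0 0 0 0.2 1",
)

```text
time: 3.78
eef_pos: [480.7, 46.2, 85.7]
tcp_rot: [3.142, -0.001, 0.12]
force: [-1.5, -0.3, 5.5]
finger_gap: 0.005
finger_force: 2.6
```

step_arm(
  steps="0 0 0 0 0 0.1 1;0 0 0 0 0 0.18 1;0 0 0 0 0 0.18 1",
)

```text
time: 4.15
eef_pos: [480.8, 46.3, 84.2]
tcp_rot: [3.142, -0.001, 0.12]
force: [-2.9, -0.3, 12.3]
finger_gap: -0.0
finger_force: 5.5
```

step_arm(
  steps="0 0 0 0.3 0.024 0 1;0 0 0 0.6 0.048 0 1;0 0 0 0.9 0.072 0 1;0 0 0 1.2 0.096 0 1;0 0 0 1.2 0.096 0 1",
)

```text
time: 4.78
eef_pos: [493.3, 46.8, 84.4]
tcp_rot: [3.142, -0.002, 0.12]
force: [-0.5, -0.9, 10.1]
finger_gap: -0.001
finger_force: 5.2
```

```bash
cat > chk.py <<'E'
from h import *
import pickle
p,d,c=grab("top"); s=bot.state()
hsv=cv2.cvtColor(p,cv2.COLOR_RGB2HSV)
print(s["eef_pos"],s["force"])
p,d,c=grab("wrist"); hsv=cv2.cvtColor(p,cv2.COLOR_RGB2HSV)
m=cv2.inRange(hsv,(100,100,40),(130,255,255))
m=cv2.inRange(hsv,(0,0,0),(180,255,60))
# dish: amber disc
a=cv2.inRange(hsv,(12,70,100),(30,255,255)); a[:,450:]=0
k=max(cv2.findContours(a,cv2.RETR_EXTERNAL,cv2.CHAIN_APPROX_NONE)[0],key=cv2.contourArea)
(u,v),rad=cv2.minEnclosingCircle(cv2.convexHull(k)); print("dish px",u,v,rad,plane(c,[(u,v)],90)[0])
cv2.imwrite("pics/w_last.png",p[:,:,::-1])
E
python3 chk.py
```

```text
[493.32577091  46.79124739  84.37609534] [3.03062669e-04 1.52183620e-01 1.09621155e+01]
dish px 337.05645751953125 182.3507843017578 66.83831024169922 [553.40142976  48.92573202  90.        ]
```

The dish, and so the carrier, moved 12.5 mm together with the hand. I press a little more and go on under the clips.

step_arm(
  steps="0 0 0 0 0 0.06 1;0 0 0 0.3 0.024 0.06 1;0 0 0 0.6 0.048 0.07 1;0 0 0 0.9 0.072 0.07 1;0 0 0 1.2 0.096 0.08 1;0 0 0 1.5 0.12 0.08 1;0 0 0 1.8 0.144 0.08 1",
)

```text
time: 5.75
eef_pos: [511.1, 47.5, 83.6]
tcp_rot: [3.142, -0.001, 0.12]
force: [-3.3, -0.3, 13.0]
finger_gap: -0.003
finger_force: 6.6
```

step_arm(
  steps="0 0 0 0.3 0.024 0.01 1;0 0 0 0.6 0.048 0.02 1;0 0 0 0.9 0.072 0.02 1;0 0 0 1.2 0.096 0.02 1;0 0 0 1.5 0.12 0.02 1",
)

```text
time: 6.38
eef_pos: [525.3, 48.1, 83.2]
tcp_rot: [-3.141, 0.0, 0.12]
force: [-7.4, -0.2, 14.6]
finger_gap: -0.006
finger_force: 7.4
```

```bash
python3 chk.py
```

```text
[525.8154215   48.12901427  83.29514563] [-5.3685473  -0.53581009 14.11835201]
dish px 337.1734619140625 183.26902770996094 67.43901062011719 [585.72629602  50.19887949  90.        ]
```

The hand and dish are still moving together, and the force now shows the clips' resistance. I continue toward the stop.

step_arm(
  steps="0 0 0 0.3 0.024 0 1;0 0 0 0.6 0.048 0 1;0 0 0 0.9 0.072 0 1;0 0 0 1.2 0.096 0 1;0 0 0 1.5 0.12 0 1;0 0 0 1.8 0.144 0 1;0 0 0 1.8 0.144 0 1",
)

```text
time: 7.35
eef_pos: [543.9, 48.8, 83.4]
tcp_rot: [3.142, -0.001, 0.12]
force: [-5.0, -1.0, 14.4]
finger_gap: 0.001
finger_force: 7.1
```

```bash
python3 chk.py
```

```text
[543.92223115  48.80963128  83.4535233 ] [-5.34709352  0.07031321 14.55331873]
dish px 336.75286865234375 182.85467529296875 66.97189331054688 [603.94032844  51.1084076   90.        ]
```

View pics/w_last.png

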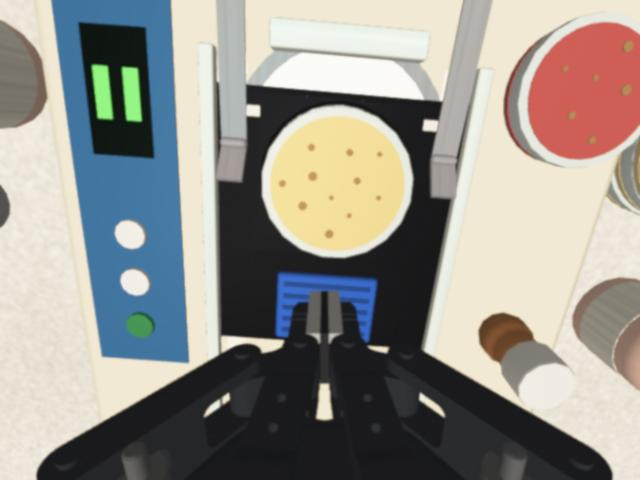

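The wrist view shows the carrier under both clips (toes at about (231,160) and (444,175)), the dish seated at (337,183), and the stop ahead at (350,45). About 13 mm remain.

step_arm(
  steps="0 0 0 0.3 0.024 0 1;0 0 0 0.6 0.048 0 1;0 0 0 0.9 0.072 0 1;0 0 0 1.0 0.08 0 1;0 0 0 1.0 0.08 0 1",
)

```text
time: 8.07
eef_pos: [553.7, 49.2, 83.4]
tcp_rot: [-3.142, -0.001, 0.12]
force: [-5.3, -0.4, 14.4]
finger_gap: 0.002
finger_force: 7.1
```

step_arm(
  steps="0 0 0 0.1 0.008 0 1;0 0 0 0.2 0.016 0 1;0 0 0 0.2 0.016 0 1",
)

```text
time: 8.45
eef_pos: [555.7, 49.3, 83.4]
tcp_rot: [-3.142, -0.001, 0.12]
force: [-5.4, -1.0, 14.4]
finger_gap: -0.001
finger_force: 7.1
```

step_arm(
  steps="0 0 0 0.1 0.008 0 1;0 0 0 0.15 0.012 0 1;0 0 0 0.15 0.012 0 1",
)

```text
time: 8.82
eef_pos: [557.1, 49.4, 83.4]
tcp_rot: [-3.142, -0.0, 0.12]
force: [-5.9, -0.2, 14.8]
finger_gap: -0.001
finger_force: 7.2
```

step_arm(
  steps="0 0 0 0.05 0.004 0 1;0 0 0 0.1 0.008 0 1;0 0 0 0.1 0.008 0 1",
)

```text
time: 9.2
eef_pos: [557.6, 49.4, 83.2]
tcp_rot: [-3.141, 0.001, 0.12]
force: [-9.8, -0.4, 15.4]
finger_gap: -0.003
finger_force: 7.5
```

The forward resistance is rising, so the stop is reached. One more slight push, then I look.

step_arm(
  steps="0 0 0 0.05 0.004 0 1;0 0 0 0.05 0.004 0 1",
)

```text
time: 9.45
eef_pos: [557.6, 49.4, 83.0]
tcp_rot: [-3.141, 0.001, 0.12]
force: [-12.0, -0.8, 14.9]
finger_gap: 0.0
finger_force: 7.8
```

```bash
python3 chk.py
```

```text
[557.60435495  49.38761799  83.03999709] [-11.59658503  -0.28161061  16.04674891]
dish px 337.21429443359375 183.8015899658203 67.13457489013672 [617.37348538  51.4523694   90.        ]
```

View pics/w_last.png

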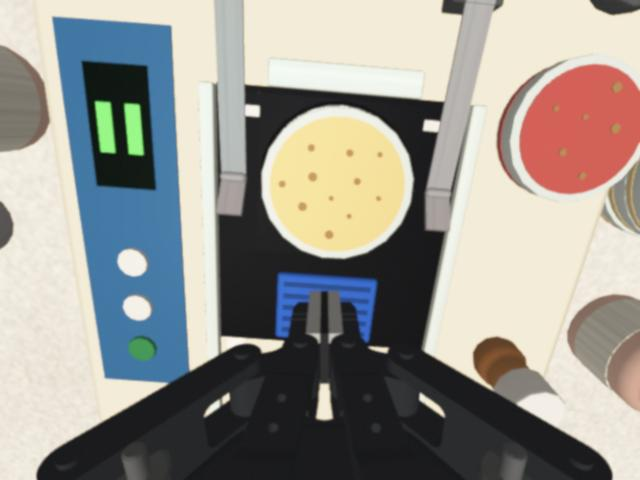

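The carrier's front edge touches the stop at about (345,92), both clips ride on the plate, and the dish is seated at (337,184). Travel was 77 mm, as predicted. I ease the push slightly and lift straight up.

step_arm(
  steps="0 0 0 -0.04 0 0 1;0 0 0 -0.04 0 -0.2 1;0 0 0 -0.04 0 -0.5 1;0 0 0 -0.04 0 -1.5 1;0 0 0 -0.04 0 -4 1;0 0 0 -0.04 0 -8 1;0 0 0 -0.04 0 -10 1;0 0 0 -0.04 0 -10 1",
)

```text
time: 10.55
eef_pos: [559.3, 49.4, 184.5]
tcp_rot: [3.141, -0.003, 0.12]
force: [0.5, 0.1, -1.0]
finger_gap: -0.001
finger_force: 0.0
```

```bash
python3 chk.py
```

```text
[558.68610768  49.34993439 183.13261019] [ 0.54258779 -0.41770459  0.64816313]
dish px 331.4645690917969 163.67721557617188 39.404544830322266 [616.75654811  51.47591966  90.        ]
```

View pics/w_last.png

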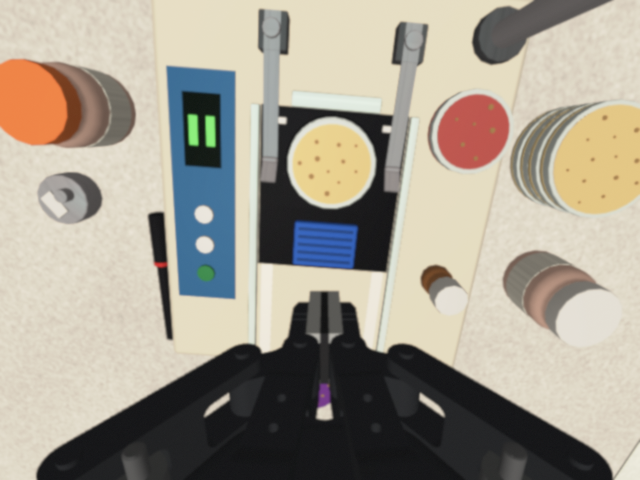

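The carrier stayed home against the stop at (337,103), with the dish seated at (331,163), the pad free and the hand clear. I hand in.

```bash
python3 -c "
from bench import bot
print(bot.job_done())"
```

```text
the job is handed in; nothing more can be done
None
```

I slid the carrier, pressed all the way, under both clips to the end stop; the last picture shows it home with the dish seated and the hand clear, and the job is handed in (no verdict was returned).

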